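Close and start the receipt printer after a paper change

TASK

A new paper roll has just been put in the receipt printer on the counter. With the fingertips, push its raised cover down until the catch clicks and the cover stays fully shut; then switch the printer on by pressing the raised front end of the power rocker until it tips over; then press the wide oblong paper-feed key right down for about half a second and let it come up again. Keep to this order, do not press the small round key, pick nothing up, and leave the printer and the things around it standing where they are.

Things in the scene. Friction and masses are not known exactly. Their poses are not given: they have to be found in the camera images.
- printer: Receipt printer: loose light grey box on rubber feet, 176 mm deep (its x) x 145 wide (y) x 120 high when shut, 1.5 kg; a hard sideways shove slides it. Origin: centre of its underside; -x is its front (operator's side), z up. The front 56 mm (x -88 to -32 mm) is a flat control deck 114 mm above the counter: rocker left, feed key middle, round key right. Behind it, the hinged cover over the paper well.
- cover (a joint): Angle of the cover (rad): 0 level and shut; grows as its front edge swings up; starts at 0.6 to 1.0. Balanced: about 1 N pushes it and it stays about where left. Below 0.15 a spring catch resists with 5 to 8 N at the front edge, most at 0.1; pushed on to the firm stop at -0.012 it snaps in and holds the cover at about 0.01. Not caught, it stays above 0.1 or springs up further.
- cover_press (a point): Point on the cover's outer (top) face, on its centre line, 12 mm behind its free front edge, on a ridged thumb strip; moves with the cover. It lies 98 mm from the hinge axis along the cover and 12 mm outward of it. Cover: 145 mm wide, 118 long, 14 thick. When shut, the point is at x -18, y 0, z 120 mm in the printer's frame, 6 mm above the deck.
- cover_hinge (a point): Middle of the cover's hinge axis, which runs along the printer's y at x +80, y 0, z 108 mm in the printer's frame (at the rear).
- catch_tab (a point): Top of the ridged thumb-piece of the cover catch, 10 x 10 mm, 3 mm proud of the deck at its right rear corner (x -47, y -60 mm in the printer's frame). It jumps to the front and back as the cover snaps in; pushed to the front it would release the cover. Not needed.
- power (a joint): Tilt of the power rocker (rad): 0 is off (front end raised, as at the start), 0.4 is on (front end down, rear end raised). Over-centre snap action: past the middle (0.2) it flips by itself and stays. It takes 3 to 5 N near its end.
- power_on_end (a point): Point on top of the rocker's front half, 11 mm in front of its pivot: about 123 mm above the counter when off, 4 mm lower when on. The rocker is black, 30 mm long (printer's x), 20 wide, in a bezel 1.5 mm above the deck; its pivot is at x -60, y +42, z 116 mm in the printer's frame.
- feed_key (a joint): Depth of the paper-feed key (m): 0 is up, 0.0035 is right down. Spring return; 1 N to start, 4 N fully down.
- feed_top (a point): Top centre of the feed key: oblong, 17 mm (printer's x) x 27 mm (y), dark grey, 5 mm above the deck, 119 mm above the counter, at x -60, y -8 mm in the printer's frame.
- menu_key (a joint): Depth of the small round menu key (m): 0 is up, 0.0018 is down. Not to be pressed.
- menu_top (a point): Top centre of the round menu key, 10 mm across, 2 mm above the deck, 40 mm to the right of the feed key (x -60, y -48 mm in the printer's frame).
- tin: Mint tin, 60 x 90 x 22 mm, lying beside the printer on its right. Origin: centre of its underside. A bystander.
- marker: Marker pen, 135 mm long (its y), 16 mm thick, lying beside the printer on its left. Origin: centre of its underside. A bystander.
- jar: Sweet jar, 64 mm across and 100 mm high, standing further to the left of the printer. Origin: centre of its underside. A bystander.

How it is judged (in metres and radians):
On the way, in this order (a step that is already met when the one before it is completed fails the run):
1. the cover is shut and held by its catch (value of joint cover below 0.03 rad), for 0.2 s.
2. the power rocker is tipped to on (value of joint cover below 0.03 rad and value of joint power above 0.32 rad), for 0.1 s.
3. the feed key is held right down with the printer shut and on (all of step 2 and value of joint feed_key above 0.0025 m), for 0.2 s.
At the end, for the whole second after the job is handed in: Cover shut and caught (below 0.03 rad), rocker on (above 0.32 rad), feed key up again (under 1 mm), menu key up, the printer standing level and at rest (all of step 2 and value of joint each of feed_key, menu_key below 0.001 m and angle between printer's own z axis and vertical below 0.03 rad and linear speed of printer below 0.02 m/s); the robot touches nothing.
It fails at once if the wrong order: the rocker is switched on with the cover open, or the feed key pressed before the printer is on ((value of joint power above 0.32 rad and value of joint cover above 0.06 rad) or (value of joint feed_key above 0.002 m and value of joint power below 0.2 rad)).
It fails at once if the small round menu key is pressed (value of joint menu_key above 0.001 m).
It fails at once if the printer is shoved more than 30 mm, or lifted (distance of printer from where it was at the start of the episode above 0.03 m or height (world z) of printer above 0.012 m or angle between printer's own z axis and vertical above 0.12 rad).
It fails at once if the arm or the gripper's body, not the fingers, pushes on the printer (contact force between the arm and printer above 8 N).
It fails at once if the tin, marker or jar is moved more than 25 mm (distance of any of tin, marker, jar from where it was at the start of the episode above 0.025 m).
It also fails if it takes over 45 s, if anything falls off the work surface, if the arm or the gripper's body presses on something with over 40 N, if the wrist force passes 120 N, or if a joint passes its speed limit or range.

ROBOT

A 6-joint arm with a two-finger parallel gripper is mounted at the origin on a cart in front of the work surface, level with it; the furniture and walls round the work are solid. World frame = base frame: x ahead of the robot, y to its left, z up, the work surface at z = 0. Lengths are in m, angles in degrees, forces in N, time in s.
With the tool pointing down it reaches from about 0.3 to 0.75 m from the base axis. Payload 8.5 kg.
Tool frame: the origin (TCP) lies between the finger pads; the fingertips stand 19 mm ahead of it and the grasp point (between the pads) is the TCP; z points along the fingers, y is the line along which they close (so a half turn about z gives the same grasp; the last joint's range is limited). The gripper opens to 85 mm and grips with 20 to 120 N. Pads are 22 mm wide; open, the fingers measure 114 mm over their backs; the gripper's body (76 mm by 85 mm) begins 54 mm behind the grasp point. The pads swing forward as they close: fully open they stand 13 mm farther back than shut.
Start: joints at [-12.336, 21.807, 74.336, -0, 83.858, -12.336], TCP at [0.55, 0, 0.25] pointing down, gripper open.
Joint ranges: [-178.18, 178.18], [-50.72, 133.34], [12.68, 142.11], [-81.47, 261.47], [9.98, 163.14], [-165.26, 165.26]. Speed limits (degrees/s): [136.94, 136.94, 180, 180, 180, 180].

INTERFACE

Orientations are given as a 3x3 rotation matrix whose columns are the frame's x, y, z axes.
In Python, from rig import env, optics gives the robot as it stands.
- The arm moves only by the tool arm_command, never from a script. Its argument "commands" is one flat list of numbers, 7 for each row, row after row: the closure, from -1 (fully open) to 1 (shut), so that 0 is half open, then the shift along the tool's x, y, z as a fraction of full scale, then the turn, a rotation vector about the tool's x, y, z as a fraction of full scale. A call has 1 to 12 rows; each row is the pose to reach, as a shift and turn from the pose commanded when the call began, along the tool's axes at that moment; what a row does not reach only later rows make up. Full scale, the value 1, is 500 mm for a shift and 120 degrees for a turn. A row lasts 1/12 s, in which the tool goes at most 41.7 mm and 7.16 degrees, less where a joint would pass 70% of its speed; a pose out of reach is approached as far as the arm can. A call with a number of a shift or a turn outside -1 to 1 is refused whole. A call with a gripper value outside its range is refused whole. The fingers move at their own pace and stop on an object; "newtons" is the grip in N (left out, the last holds). Time passes only in rows, so rows that repeat a pose let the fingers close. It gives the time, the measured TCP pose, the force, the opening and the grip force at its end, in the units of the state.
- env.observe(): the state, without advancing time (a new reading comes with each control period).
- optics.get_image(name): name is "scene" or "side" or "wrist"; returns a dict with "image" (480x640x3 uint8, red, green, blue), "intrinsics" (3x3 intrinsics, pixels), "origin" and "orientation" of the camera in the world; the wrist camera has in their place "tool_from_camera" (4x4, takes a point from camera to tool coordinates, whose origin is the TCP and whose axes are the flange's). Camera axes: x right, y down, z forward; pixel columns grow to the right and rows downward; lengths in m; the calibration is good to about 2 mm. The wrist camera is an equidistant fisheye: a pixel r from the principal point sees the ray r / f radians off the axis. A picture is of the moment at which its call begins: read the wrist's pose just before it. There is no depth.
- env.close_job(): hands the job in; it is judged then, once.
The state is a dict: "time_s": time; "q": joint angles; "qvel": joint speeds; "joint_efforts": joint torques, N m; "position": TCP position; "tool_rot": TCP orientation; "ft_force": force on the tool from outside, world axes, zero at the start; "wrist_torque": the same for the moment, N m; "grip_width": finger opening in m; "gripper_force": force on a finger pad.
Only numpy, scipy, OpenCV 4.12 (cv2) and the standard library are available. Lean on these libraries where they do the work, as an engineer would, in place of code of your own. Each camera call takes 0.05 s, during which the arm holds its last target. There are 200 camera calls.

## Working session

There is one attempt and no reset: what is moved stays moved. The work goes in short steps, Python scripts to look and compute and a tool call to move; the robot and the scene stay as the last step left them, time stands still between calls to the robot, and variables do not carry over. Pictures are saved under pics/ and viewed, at most 10 in all, crops included, and the job is handed in when it is done.

Besides the shell and the picture viewer there is one more tool, called after "Emit:" as a command line: name --argument value ..., lists and objects as JSON in quotes. arm_command: Moves the arm, as the interface text tells. Shift numbers are shares of 500 mm and turn numbers shares of 120 degrees, none past 1 either way. Its arguments: {"type":"object","properties":{"commands":{"type":"array","items":{"type":"number"}},"newtons":{"type":"number"}},"required":["commands"]}

```bash
mkdir -p pics; ls
python3 - <<'E'
from rig import env,optics
import cv2,numpy as np,pickle
s=env.observe();print(s['time_s'],s['position'],s['tool_rot'],s['grip_width'])
d={}
for n in("scene","side","wrist"):
    r=optics.get_image(n);d[n]=r;print(n,{k:np.round(v,3).tolist() for k,v in r.items() if k!="image"})
    cv2.imwrite(f"pics/{n}0.png",r["image"][:,:,::-1])
pickle.dump(d,open("d0.pkl","wb"))
E
```

```text
pics
0.0 [5.49738623e-01 5.61488219e-05 2.49710211e-01] [[-4.05200543e-05  9.99998952e-01 -1.44718697e-03]
 [ 9.99999957e-01  4.09393361e-05  2.89693490e-04]
 [ 2.89752433e-04 -1.44717517e-03 -9.99998911e-01]] 0.0853746261572406
scene {'intrinsics': [[449.993, 0.0, 320.909], [0.0, 449.993, 244.473], [0.0, 0.0, 1.0]], 'origin': [0.047, -0.148, 0.734], 'orientation': [[0.351, -0.706, 0.615], [-0.936, -0.257, 0.238], [-0.01, -0.659, -0.752]]}
side {'intrinsics': [[541.476, 0.0, 323.36], [0.0, 541.476, 239.588], [0.0, 0.0, 1.0]], 'origin': [0.097, -0.574, 0.649], 'orientation': [[0.812, -0.334, 0.478], [-0.583, -0.461, 0.669], [-0.004, -0.822, -0.569]]}
wrist {'intrinsics': [[371.648, 0.0, 317.004], [0.0, 371.648, 236.336], [0.0, 0.0, 1.0]], 'tool_from_camera': [[-0.002, -0.956, -0.294, 0.075], [1.0, -0.002, 0.0, 0.0], [-0.001, -0.294, 0.956, -0.123], [0.0, 0.0, 0.0, 1.0]]}
```

View pics/scene0.png

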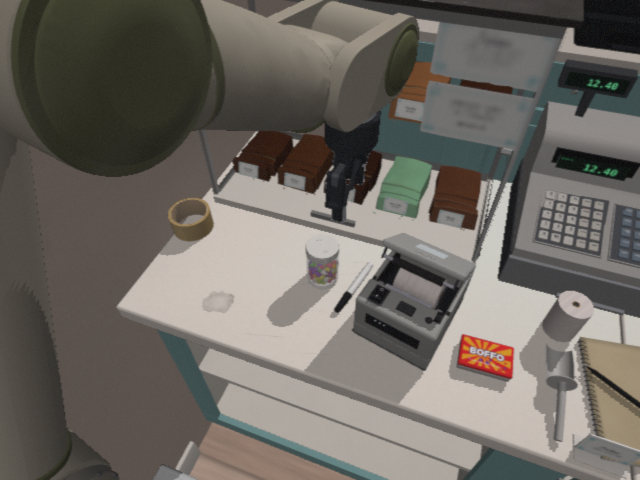

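View pics/side0.png

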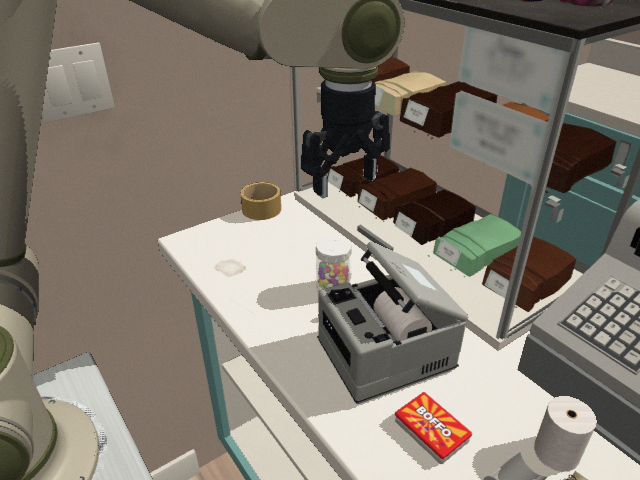

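View pics/wrist0.png

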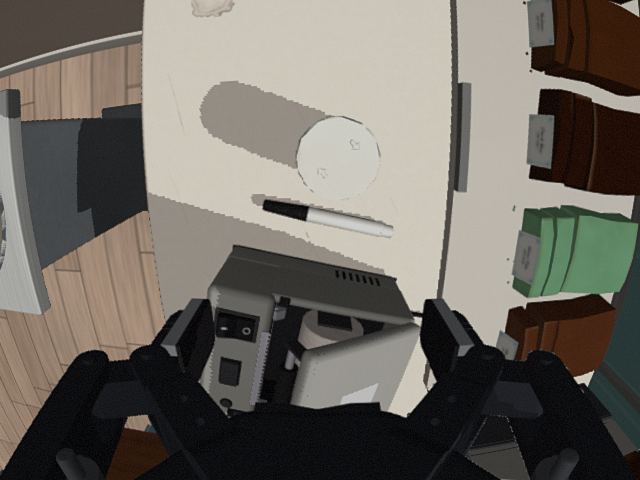

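The views show the printer at the right. In the wrist view the rocker is near (237,325), the feed key (229,372), the menu key (226,403), and the cover's front-left corner about (302,352). In the side view the feed key is near (357,316) and the rocker near (343,295).

```bash
cat > h.py <<'E'
import numpy as np
def ray(r,px,s=None):
    K=r["intrinsics"];u=(np.array(px,float)-[K[0,2],K[1,2]])/K[0,0]
    if "origin" in r:
        return r["origin"],r["orientation"]@np.r_[u,1]
    th=np.hypot(*u);d=np.r_[u/th*np.sin(th),np.cos(th)]
    T=r["tool_from_camera"];R=s["tool_rot"]
    return s["position"]+R@T[:3,3],R@T[:3,:3]@d
def onz(o,d,z):return o+d*(z-o[2])/d[2]
E
python3 - <<'E'
from h import *;from rig import env;import pickle,cv2
d=pickle.load(open("d0.pkl","rb"));s=env.observe()
for n,l in {"wrist":[("rocker",(237,325),.118),("feed",(229,372),.119),("menu",(226,403),.116),("cornFL",(234,247),.0)],"side":[("rocker",(343,295),.118),("feed",(357,316),.119),("menu",(370,337),.116)],"scene":[("rocker",(381,295),.118),("feed",(405,309),.119)]}.items():
    for a,p,z in l: print(n,a,onz(*ray(d[n],p,s),z).round(4))
w=d["wrist"]["image"][220:430,180:440,::-1];c=d["side"]["image"][230:400,310:480,::-1]
cv2.imwrite("pics/c0.png",np.hstack([cv2.resize(w,(495,400),interpolation=2),cv2.resize(c,(305,400))]))
E
```

```text
wrist rocker [ 0.4855 -0.0774  0.118 ]
wrist feed [ 0.4734 -0.1256  0.119 ]
wrist menu [ 0.4646 -0.1663  0.116 ]
wrist cornFL [ 0.4604 -0.051   0.    ]
side rocker [ 0.4813 -0.085   0.118 ]
side feed [ 0.4688 -0.1342  0.119 ]
side menu [ 0.4591 -0.1751  0.116 ]
scene rocker [ 0.4808 -0.0847  0.118 ]
scene feed [ 0.467  -0.1284  0.119 ]
```

View pics/c0.png

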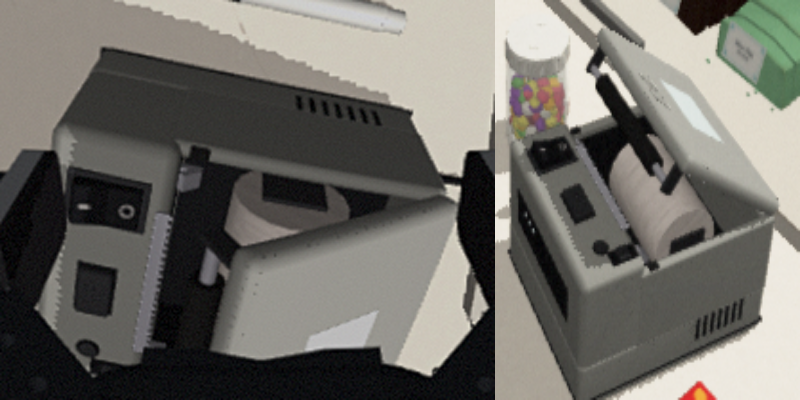

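The crop confirms the control positions. In wrist pixels, the cover's front-left top corner is at (305,351) and the hinge-side corner is about (419,323).

Run:
```python
from h import *;from rig import env;import pickle
d=pickle.load(open("d0.pkl","rb"));s=env.observe()
y=np.array([.021,.089]);y/=np.hypot(*y);X=np.array([y[1],-y[0]]);print("yaw",np.degrees(np.arctan2(X[1],X[0])))
f=np.array([.471,-.130]);O=f+.06*X+.008*y;print("O",O)
def loc(p):q=p[:2]-O;return np.r_[q@X,q@y,p[2]]
for n,px in(("wrist",(305,351)),("wrist",(419,323)),("side",(369,246))):
    o,dd=ray(d[n],px,s);ol=loc(o);dl=np.r_[dd[:2]@X,dd[:2]@y,dd[2]]
    p=ol+dl*(.0725-ol[1])/dl[1];a=np.arctan2(p[2]-.108,.08-p[0]);print(n,p.round(4),a-np.arctan2(.012,.11))
for n,px in(("wrist",(340,155)),):print("jar",onz(*ray(d[n],px,s),.1))
```

```text
yaw -13.276397042315972
O [ 0.5312336  -0.13599274]
wrist [-0.006   0.0725  0.172 ] 0.5312248630702756
wrist [0.0926 0.0725 0.101 ] -2.743517541855994
side [-0.0024  0.0725  0.1699] 0.5355315839379862
jar [0.56687007 0.05375474 0.1       ]
```

Emit:
arm_command --commands '[1, -0.1, -0.1, 0, 0, 0, 0, 1, -0.18, -0.1, 0, 0, 0, 0, 1, -0.18, -0.1, 0, 0, 0, 0, 1, -0.18, -0.1, 0, 0, 0, 0, 1, -0.18, -0.1, 0, 0, 0, 0, 1, -0.18, -0.1, 0, 0, 0, 0]' --newtons 30

```text
time_s: 0.65
position: [0.5001, -0.0896, 0.2502]
tool_rot: [[0.0, 1.0, -0.0], [1.0, -0.0, 0.0], [0.0, -0.0, -1.0]]
ft_force: [0.1, 0.3, -0.1]
grip_width: 0.0123
gripper_force: 0.0
```

Run:
```python
from rig import env,optics
import cv2,pickle
s=env.observe();r=optics.get_image("wrist");pickle.dump((s,r),open("d1.pkl","wb"))
print(s["position"],s["grip_width"]);cv2.imwrite("pics/w1.png",r["image"][:,:,::-1])
```

```text
[ 0.50006803 -0.0896444   0.25020842] 0.012312355304661543
```

View pics/w1.png

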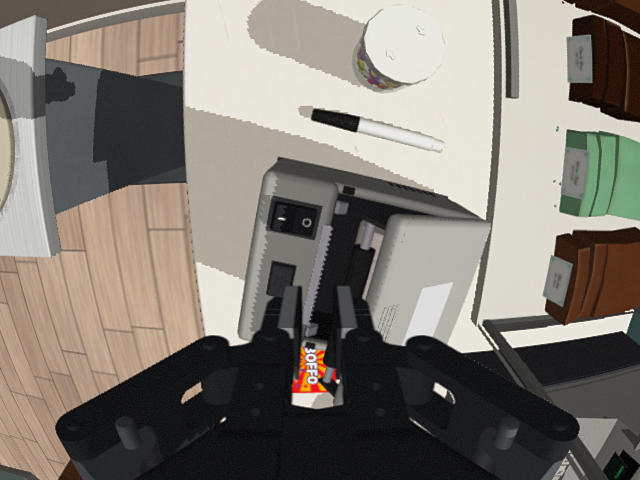

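Closer view: the rocker is centred at (295,218), the feed key at (281,279), and the cover's front-left top corner is about (388,217).

Run:
```python
from h import *;import pickle
s,r=pickle.load(open("d1.pkl","rb"))
for px,z in(((295,218),.118),((281,279),.119),((278,160),.114)):print(onz(*ray(r,px,s),z).round(4))
```

```text
[ 0.4847 -0.0791  0.118 ]
[ 0.4733 -0.1257  0.119 ]
[ 0.4732 -0.0381  0.114 ]
```

Emit:
arm_command --commands '[1, -0.05, 0.05, 0, 0, 0, 0, 1, -0.092, 0.087, 0.02, 0, 0, 0, 1, -0.092, 0.087, 0.06, 0, 0, 0, 1, -0.092, 0.087, 0.08, 0, 0, 0, 1, -0.091, 0.082, 0.095, 0, 0, 0, 1, -0.09, 0.078, 0.11, 0, 0, 0, 1, -0.089, 0.073, 0.125, 0, 0, 0, 1, -0.088, 0.069, 0.14, 0, 0, 0, 1, -0.087, 0.064, 0.155, 0, 0, 0, 1, -0.087, 0.062, 0.165, 0, 0, 0, 1, -0.087, 0.062, 0.165, 0, 0, 0]'

```text
time_s: 1.62
position: [0.5304, -0.1332, 0.1669]
tool_rot: [[0.0, 1.0, -0.002], [1.0, -0.0, 0.001], [0.001, -0.002, -1.0]]
ft_force: [0.3, 0.4, -0.4]
grip_width: -0.0001
gripper_force: 0.0
```

Run:
```python
from rig import env,optics
import cv2
print(env.observe()["ft_force"])
a=optics.get_image("side")["image"][200:410,290:490,::-1];b=optics.get_image("wrist")["image"][80:400,180:520,::-1]
cv2.imwrite("pics/c2.png",np.hstack([cv2.resize(a,(380,400)),cv2.resize(b,(420,400))]) if 0 else cv2.hconcat([cv2.resize(a,(380,400)),cv2.resize(b,(420,400))]))
```

```text
[ 0.33880034  0.44930067 -0.35028091]
```

View pics/c2.png

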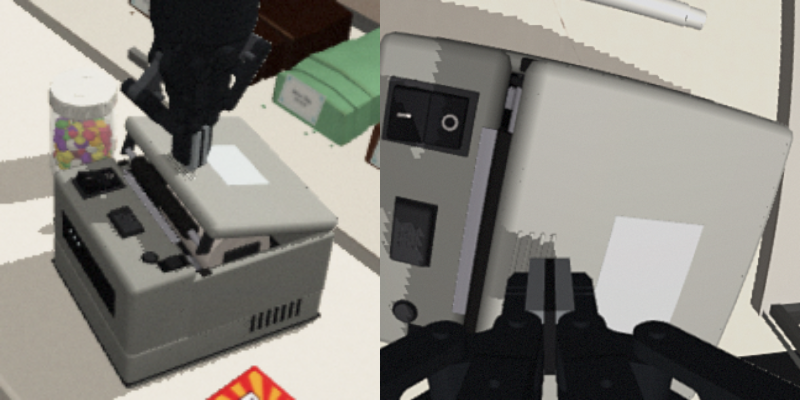

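The cover is following down, with the fingertips on its front strip, slightly behind the ridges. I'll move forward a little and press on.

Emit:
arm_command --commands '[1, 0.002, -0.01, 0.01, 0, 0, 0, 1, 0.004, -0.02, 0.02, 0, 0, 0, 1, 0.006, -0.028, 0.03, 0, 0, 0, 1, 0.006, -0.028, 0.04, 0, 0, 0, 1, 0.006, -0.028, 0.05, 0, 0, 0, 1, 0.006, -0.028, 0.056, 0, 0, 0, 1, 0.006, -0.028, 0.059, 0, 0, 0, 1, 0.006, -0.028, 0.059, 0, 0, 0]'

```text
time_s: 2.38
position: [0.5168, -0.1304, 0.1381]
tool_rot: [[-0.0, 1.0, -0.001], [1.0, 0.0, 0.0], [0.0, -0.001, -1.0]]
ft_force: [0.1, 0.2, 0.3]
grip_width: 0.0003
gripper_force: 0.1
```

Emit:
arm_command --commands '[1, 0, 0, 0.003, 0, 0, 0, 1, 0, 0, 0.006, 0, 0, 0, 1, 0, 0, 0.006, 0, 0, 0]'

```text
time_s: 2.63
position: [0.517, -0.1304, 0.1377]
tool_rot: [[-0.0, 1.0, 0.002], [1.0, 0.0, -0.001], [-0.001, 0.002, -1.0]]
ft_force: [-9.0, 3.3, 23.4]
grip_width: -0.0001
gripper_force: 12.2
```

Firm stop reached at 23 N. I'll lift off and check.

Emit:
arm_command --commands '[1, 0, 0, -0.01, 0, 0, 0, 1, 0, 0, -0.06, 0, 0, 0, 1, 0.06, -0.07, -0.08, 0, 0, 0, 1, 0.06, -0.07, -0.08, 0, 0, 0, 1, 0.06, -0.07, -0.08, 0, 0, 0]'

```text
time_s: 3.05
position: [0.481, -0.0994, 0.1759]
tool_rot: [[-0.001, 1.0, 0.0], [1.0, 0.001, -0.0], [-0.0, 0.0, -1.0]]
ft_force: [0.6, -0.7, -0.2]
grip_width: 0.0002
gripper_force: 0.0
```

Run:
```python
from rig import env,optics
import cv2,pickle
s=env.observe();a=optics.get_image("side")["image"][200:410,290:490,::-1];r=optics.get_image("wrist");pickle.dump((s,r),open("d3.pkl","wb"))
print(s["position"],s["ft_force"])
cv2.imwrite("pics/c3.png",cv2.hconcat([cv2.resize(a,(380,400)),cv2.resize(r["image"][80:400,180:520,::-1],(420,400))]))
```

```text
[ 0.48097522 -0.09936919  0.17586796] [ 0.56209039 -0.71157168 -0.18984097]
```

View pics/c3.png

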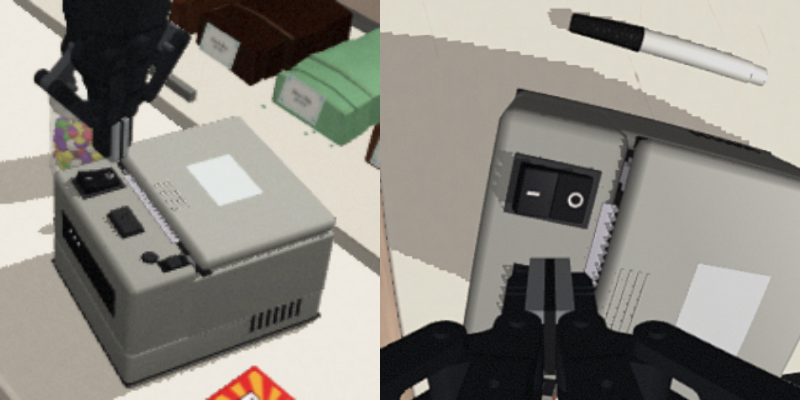

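The cover is shut flush. In the wrist view the rocker centre is about (322,234) and its front half about (306,230).

Run:
```python
from h import *;import pickle
s,r=pickle.load(open("d3.pkl","rb"))
for px,z in(((322.5,233.6),.117),((306,230.5),.121)):print(onz(*ray(r,px,s),z).round(4))
```

```text
[ 0.4841 -0.0785  0.117 ]
[ 0.4758 -0.0757  0.121 ]
```

Emit:
arm_command --commands '[1, 0.045, -0.024, 0, 0, 0, 0, 1, 0.045, -0.024, 0.04, 0, 0, 0, 1, 0.045, -0.024, 0.06, 0, 0, 0, 1, 0.045, -0.024, 0.068, 0, 0, 0, 1, 0.045, -0.024, 0.073, 0, 0, 0, 1, 0.045, -0.024, 0.077, 0, 0, 0, 1, 0.045, -0.024, 0.077, 0, 0, 0]'

```text
time_s: 3.73
position: [0.4704, -0.0784, 0.138]
tool_rot: [[0.0, 1.0, 0.001], [1.0, -0.0, -0.0], [-0.0, 0.001, -1.0]]
ft_force: [-5.4, 2.9, 12.8]
grip_width: -0.0001
gripper_force: 6.4
```

Emit:
arm_command --commands '[1, 0, 0, -0.03, 0, 0, 0, 1, 0, 0, -0.07, 0, 0, 0, 1, -0.08, 0.006, -0.07, 0, 0, 0, 1, -0.1, 0.006, -0.07, 0, 0, 0, 1, -0.1, 0.006, -0.07, 0, 0, 0]'

```text
time_s: 4.15
position: [0.4737, -0.1307, 0.172]
tool_rot: [[0.003, 1.0, 0.001], [1.0, -0.003, -0.001], [-0.001, 0.001, -1.0]]
ft_force: [-0.3, 0.4, -0.0]
grip_width: 0.0001
gripper_force: 0.0
```

Run:
```python
from rig import env,optics
import cv2,pickle
s=env.observe();a=optics.get_image("side")["image"][200:410,290:490,::-1];r=optics.get_image("wrist");pickle.dump((s,r),open("d4.pkl","wb"))
print(s["position"],s["ft_force"])
cv2.imwrite("pics/c4.png",cv2.hconcat([cv2.resize(a,(380,400)),cv2.resize(r["image"][80:400,180:520,::-1],(420,400))]))
```

```text
[ 0.47374064 -0.13070461  0.17201404] [-0.30574679  0.3837846  -0.01790849]
```

View pics/c4.png

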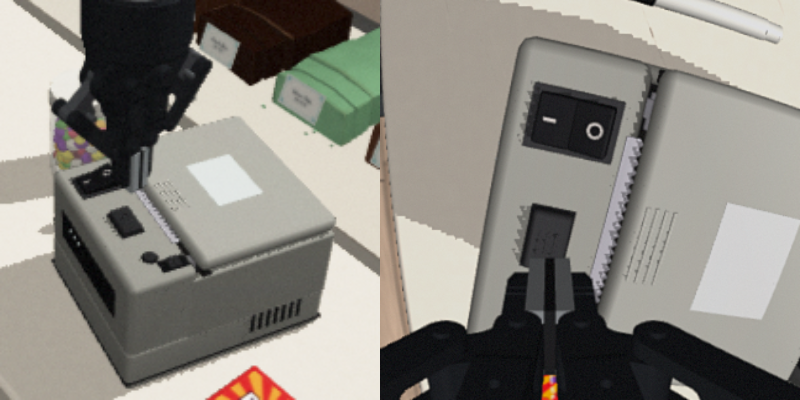

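The cover stays shut; the feed key is about (548,232) in the crop. I'll compare the rocker's shading before and after the press to confirm that it tipped.

Run:
```python
from h import *;import pickle,cv2
out=[]
for n,(cx,cy) in(("d3",(322,234)),("d4",(317,178))):
    s,r=pickle.load(open(n+".pkl","rb"));out.append(cv2.resize(r["image"][cy-30:cy+30,cx-45:cx+45,::-1],(400,267),interpolation=2))
s,r=pickle.load(open("d4.pkl","rb"))
for px,z in(((316,265.6),.119),((317,178),.117)):print(onz(*ray(r,px,s),z).round(4))
o=cv2.hconcat(out);cv2.imwrite("pics/c5.png",cv2.convertScaleAbs(o,alpha=2))
```

```text
[ 0.4736 -0.1251  0.119 ]
[ 0.4743 -0.0807  0.117 ]
```

View pics/c5.png

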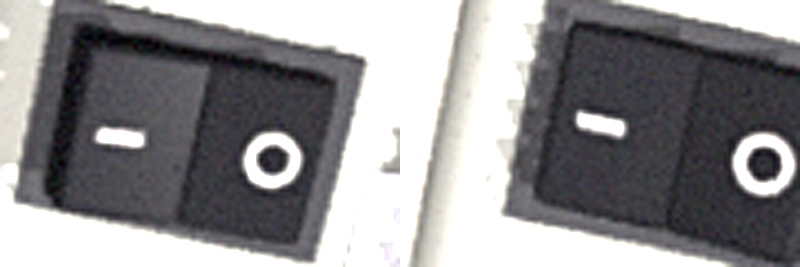

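The dark raised front face visible before the press is gone, so the rocker is on. Now the feed key.

Emit:
arm_command --commands '[1, 0.002, 0, 0.04, 0, 0, 0, 1, 0.002, 0, 0.06, 0, 0, 0, 1, 0.002, 0, 0.07, 0, 0, 0, 1, 0.002, 0, 0.076, 0, 0, 0, 1, 0.002, 0, 0.078, 0, 0, 0, 1, 0.002, 0, 0.078, 0, 0, 0, 1, 0.002, 0, 0.078, 0, 0, 0, 1, 0.002, 0, 0.078, 0, 0, 0]'

```text
time_s: 4.92
position: [0.4725, -0.126, 0.1343]
tool_rot: [[-0.001, 1.0, -0.0], [1.0, 0.001, 0.001], [0.001, -0.0, -1.0]]
ft_force: [-6.6, 4.8, 15.3]
grip_width: -0.0
gripper_force: 7.7
```

Emit:
arm_command --commands '[1, 0, 0, 0, 0, 0, 0, 1, 0, 0, 0, 0, 0, 0, 1, 0, 0, -0.02, 0, 0, 0, 1, 0, 0, -0.08, 0, 0, 0, 1, 0, 0, -0.16, 0, 0, 0, 1, 0.1, -0.1, -0.2, 0, 0, 0, 1, 0.1, -0.1, -0.2, 0, 0, 0, 1, 0.1, -0.1, -0.2, 0, 0, 0, 1, 0.1, -0.1, -0.2, 0, 0, 0]'

```text
time_s: 5.67
position: [0.4226, -0.076, 0.2339]
tool_rot: [[-0.002, 1.0, 0.002], [1.0, 0.002, -0.001], [-0.001, 0.002, -1.0]]
ft_force: [-0.6, -0.5, -0.1]
grip_width: -0.0
gripper_force: 0.0
```

Run:
```python
from rig import env,optics
import cv2
print(env.observe()["position"])
a=optics.get_image("side")["image"][200:410,290:490,::-1];r=optics.get_image("wrist")
cv2.imwrite("pics/c6.png",cv2.hconcat([cv2.resize(a,(380,400)),cv2.resize(r["image"][80:400,180:520,::-1],(420,400))]))
```

```text
[ 0.42259977 -0.07598589  0.23394229]
```

View pics/c6.png

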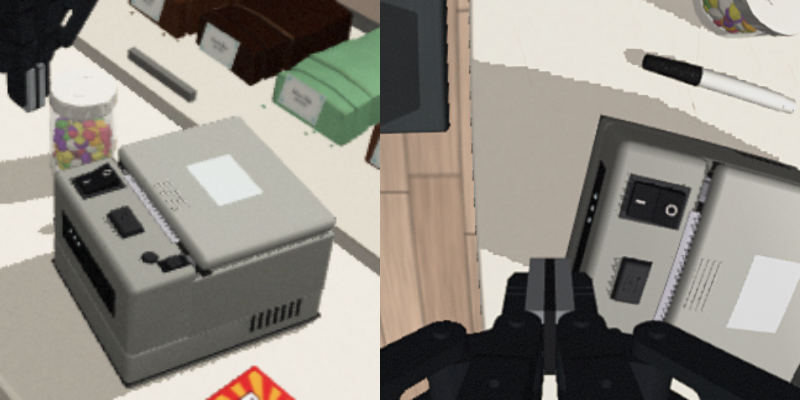

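The cover is shut, the rocker is tipped, the key is up and the printer hasn't moved. Handing in.

```bash
python3 -c "
from rig import env
print(env.close_job())"
```

```text
the job is handed in; nothing more can be done
None
```

I pushed the cover shut, tipped the power rocker to on, pressed and released the feed key in that order, and handed the job in; the last pictures agree, but no verdict came back.

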